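Clamp a turned leg in the bench cradle

ROBOT

A 7-joint arm with a two-finger parallel gripper is mounted at the origin on the work surface. World frame = base frame: x ahead of the robot, y to its left, z up, the work surface at z = 0. Lengths are in m, angles in rad, forces in N, time in s.
With the tool pointing down it reaches from about 0.4 to 0.875 m from the base axis. Payload 19.3 kg.
Tool frame: the origin (TCP) lies at the very end of the fingers, on their centre line; the grasp point (between the pads) lies 19 mm behind it; z points along the fingers, y is the line along which they close (so a half turn about z gives the same grasp; the last joint's range is limited). The gripper opens to 85 mm and grips with 20 to 120 N. Pads are 22 mm wide; open, the fingers measure 114 mm over their backs; the gripper's body (76 mm by 85 mm) begins 54 mm behind the grasp point. The pads swing forward as they close: fully open they stand 13 mm farther back than shut.
Start: joints at [-1.186, 0.521, -0.036, 1.599, 0.021, 1.021, -0.113], TCP at [0.275, 0.561, 0.231] pointing down, gripper open.
Joint ranges: [-2.91, 2.91], [-0.3, 2.13], [-1.5, 1.42], [0.17, 2.43], [-1.26, 4.41], [0.16, 1.93], [-2.52, 2.52]. Speed limits (rad/s): [1.89, 1.89, 2.39, 2.39, 3.01, 3.01, 3.01].

INTERFACE

Orientations are given as [roll, pitch, yaw] about the fixed x, y, z axes, in that order (R = Rz(yaw) Ry(pitch) Rx(roll)).
In Python, from workcell import bot gives the robot as it stands.
- The arm moves only by the tool servo_tool, never from a script. Its argument "plan" is a list of rows, each a list of 7 numbers: the finger opening in cm, from 0 to 8.54, then the shift along the tool's x, y, z in cm, then the turn, a rotation vector about the tool's x, y, z in degrees. In form: [[fingers, x, y, z, wx, wy, wz], ...]. A call has 1 to 10 rows; each row is the pose to reach, as a shift and turn from the pose commanded when the call began, along the tool's axes at that moment; what a row does not reach only later rows make up. A row lasts 1/10 s, in which the tool goes at most 50 mm and 8.59 degrees, less where a joint would pass 70% of its speed; a pose out of reach is approached as far as the arm can. A call with a gripper value outside its range is refused whole. The fingers move at their own pace and stop on an object; "force" is the grip in N (left out, the last holds). Time passes only in rows, so rows that repeat a pose let the fingers close. It gives the time, the measured TCP pose, the force, the opening and the grip force at its end, in the units of the state.
- bot.observe(): the state, without advancing time (a new reading comes with each control period).
- bot.grab_frame(name): name is "scene" or "side" or "wrist"; returns a dict with "frame" (384x512x3 uint8, blue, green, red), "mtx" (3x3 intrinsics, pixels), "k1" (the pictures are not rectified: a ray, as slopes to the right and down, at radius r is drawn at 1 + k1 r^2 times it, then the intrinsics apply), "R" (3x3) and "t" (3): a world point X has camera coordinates R X + t; the wrist camera has in their place "T_tool_cam" (4x4, takes a point from camera to tool coordinates, whose origin is the TCP and whose axes are the flange's). Camera axes: x right, y down, z forward; pixel columns grow to the right and rows downward; lengths in m; the calibration is good to about 2 mm. A picture is of the moment at which its call begins: read the wrist's pose just before it. There is no depth.
- bot.job_done(): hands the job in; it is judged then, once.
The state is a dict: "clock": time; "qpos": joint angles; "qd": joint speeds; "joint_efforts": joint torques, N m; "position": TCP position; "tool_rot": TCP orientation; "force": force on the tool from outside, world axes, zero at the start; "moment": the same for the moment, N m; "grip_width": finger opening in m; "finger_force": force on a finger pad.
Only numpy, scipy, OpenCV 4.12 (cv2) and the standard library are available. Lean on these libraries where they do the work, as an engineer would, in place of code of your own. Each camera call takes 0.05 s, during which the arm holds its last target. There are 200 camera calls.

TASK

Take the turned leg from its rest by the middle and lay it in the two V-saddles of the green clamping cradle, nose towards the steel cup but just short of it (still outside), and let go. Then take it again by its thin tail, slide it along the saddles until the nose is fully home in the cup, and let go. Last, swing the red-tabbed steel strap over the leg's neck and press it right down, so that it lies flat with its slot over the brass staple; do not drop the leg on the bench or disturb the other things.

Things in the scene. Friction and masses are not known exactly. Their poses are not given: they have to be found in the camera images.
- leg: Loose turned light-wood leg, 170 to 290 g, 226 mm long. Origin on its axis near its centre of mass; +x runs along it to the nose. Along x (mm), diameter: nose spigot 18 from +110 to +92, head 44 to +68, neck groove 26 to +36, body 44 to -66 (two dark rings near -21), thin tail 28 to -116. Starts level in the rest, axis 45 mm above the bench. Held by the tail alone it droops.
- leg_nose (a point): Tip of the leg's nose spigot, on its axis (leg x = +110 mm).
- leg_tail (a point): Point on the leg's axis in the thin tail, where to take it (leg x = -94 mm); the tail's end is 22 mm further.
- rest: Fixed grey-painted rest, 200 x 80 mm, origin under its centre. The leg starts in its two V-supports, along the rest's x axis, nose to +x. The supports are 18 mm long, 68 mm wide, up to 38 mm high, centred at x = +80 and -48 mm; between them, over the 8 mm base, fingers have room on either side of the leg.
- cradle: Fixed green and steel clamping cradle. Origin on the bench; base plate 110 mm wide, 12 mm thick, from x = -28 to +177 mm. +x runs along the two V-saddles to the cup, z up. A leg seated in the saddles has its axis at y = 0, z = 55 mm. Between the saddles fingers have room on either side of the leg; the seated leg's tail overhangs the plate, over bare bench.
- front_saddle (a point): Centre of the front V-saddle, on the seated leg's axis (cradle x = 97.5, y = 0, z = 55 mm). The saddle is 43 mm long, 68 mm wide, 43 mm high. Beside it stand the strap's hinge post (cradle y = -49 to -37 mm) and the catch post (y = +33 to +47 mm), both at x = 72 to 106 mm and up to about 69 mm high.
- rear_saddle (a point): Centre of the rear V-saddle, on the seated leg's axis (cradle x = -19, y = 0, z = 55 mm). It is 12 mm long, 68 mm wide, 43 mm high.
- cup_bottom (a point): Centre of the bottom of the round steel cup's bore, on the seated leg's axis (cradle x = 147, y = 0, z = 55 mm), axes as the cradle's. The cup (54 mm outside, 26 mm bore, 14 mm deep) opens towards the cradle's -x, mouth at x = 133 mm. The leg is home when its nose tip touches this point. Short of it, the nose must lie 15 to 46 mm away for the head to rest on the front saddle.
- strap (a joint): Angle of the steel strap: 0 = closed, level, slot over the staple; 1.57 = upright; 2.1 = leaning fully outward. Starts at 1.55 to 2.0. The hinge is stiff (0.1 N m): the strap stays where it is left; push it over from outside, press it down from above. 6 mm thick, 22 mm wide, 104 mm long from the hinge. It closes only if the leg's neck groove lies under it, i.e. the leg is home.
- strap_hinge (a point): Hinge axis of the strap, mid-width, mid-thickness (cradle x = 89, y = -41, z = 73 mm). The axis is parallel to the cradle's x; the closed strap runs from here level to the cradle's +y; it opens upwards, then outwards to -y.
- strap_tab (a point): Middle of the red tab at the strap's free end, 94 mm from the hinge axis.
- staple (a point): Top of the brass staple loop on the catch post (cradle x = 89, y = +39, z = 91 mm). It stands 15 mm above the closed strap, 80 mm from the hinge axis, through a slot that runs from 70 to 86 mm.
- sanding_block: Bystander, leave alone: cork sanding block, 70 x 40 x 28 mm. Origin at its underside.
- ferrule: Bystander, leave alone: brass ferrule ring, 28 mm across, 20 mm high. Origin at its underside.
- mallet: Bystander, leave alone: joiner's mallet lying down, head 65 x 110 x 70 mm, handle 28 mm thick. Origin at its underside.
- wrench: Bystander, leave alone: steel wrench lying flat. Origin at its underside.
- glue_bottle: Bystander, leave alone: yellow bottle with red cap, 60 mm across, 150 mm high. Origin at its underside.
- wax_tin: Bystander, leave alone: low red tin, 80 mm across, 45 mm high. Origin at its underside.
- brush: Bystander, leave alone: bench brush lying flat. Origin at its underside.
Things that resemble listed ones, but are neither listed nor needed, are in the scene too. What is shaped like the leg but pink or purple is not meant.

How it is judged:
By the outcome, as a careful person would: the job done as asked, in the order asked, and still so for the second after the job is handed in, with the robot touching nothing.
It also fails if it takes over 64 s, if anything falls off the work surface, if the arm or the gripper's body presses on something with over 40 N, if the wrist force passes 120 N, or if a joint passes its speed limit or range.

## Working session

There is one attempt and no reset: what is moved stays moved. The work goes in short steps, Python scripts to look and compute and a tool call to move; the robot and the scene stay as the last step left them, time stands still between calls to the robot, and variables do not carry over. Pictures are saved under pics/ and viewed, at most 10 in all, crops included, and the job is handed in when it is done.

Besides the shell and the picture viewer there is one more tool, called after "Request:" as name(argument=value, ...), one argument or row to a line, values as JSON. servo_tool: Moves the arm, as the interface text tells. Its arguments: {"type":"object","properties":{"plan":{"type":"array","items":{"type":"array","items":{"type":"number"}}},"force":{"type":"number"}},"required":["plan"]}

```bash
ls; mkdir -p pics; python3 - <<'E'
from workcell import bot
import cv2,pickle
s=bot.observe();print(s)
for n in("scene","side"):
    f=bot.grab_frame(n);pickle.dump(f,open(n+".pkl","wb"));cv2.imwrite(f"pics/{n}0.png",f["frame"])
    print(n,f["mtx"].tolist(),f["k1"],(-f["R"].T@f["t"]))
E
```

```text
pics
{'clock': 0.0, 'qpos': array([-1.18620073,  0.52201018, -0.03635274,  1.59996628,  0.0211727 ,
        1.02106273, -0.11276572]), 'qd': array([ 3.02693586e-04,  8.30888217e-05, -2.12169667e-04,  1.35763916e-04,
       -5.83211009e-04, -5.61805163e-04, -5.93330056e-04]), 'joint_efforts': array([ 7.35191243e-04, -9.27146029e+01,  1.97998077e+00, -3.69913316e+01,
        1.78856822e-02,  8.16398504e-03, -5.44032582e-05]), 'position': array([0.2744247 , 0.56118849, 0.23074276]), 'tool_rot': array([-3.14053008e+00,  3.75546320e-05,  2.68682833e+00]), 'force': array([ 0.2749659 , -0.03651723, -0.7342993 ]), 'moment': array([ 0.012393  ,  0.0309611 , -0.04593939]), 'finger_force': 0.0, 'grip_width': 0.085329676126864}
scene [[361.6634463864294, 0.0, 253.03041146767117], [0.0, 361.6634463864294, 190.08117954549218], [0.0, 0.0, 1.0]] 0.04001327385305721 [1.22973504 0.2812997  0.91083872]
side [[346.7937991186133, 0.0, 260.6254223402726], [0.0, 346.7937991186133, 190.92214463095328], [0.0, 0.0, 1.0]] -0.08028005979780616 [ 0.24598252 -0.91853404  0.65470832]
```

View pics/scene0.png

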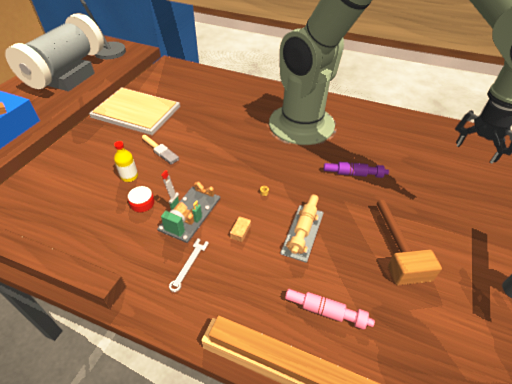

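View pics/side0.png

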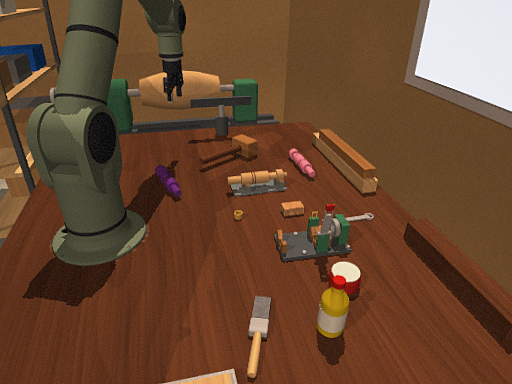

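The leg stands in the grey rest at scene (303,225) / side (258,180). Three things could be mistaken for it: the purple one at scene (357,170), the pink one at scene (330,307), and the big blank in the lathe at side (180,90). I choose the light-wood one in the rest. The cradle is at scene (190,213) / side (313,240), with the strap upright and its red tab at scene (167,175) / side (330,208).

```bash
python3 - <<'E'
import pickle,cv2
f=pickle.load(open("scene.pkl","rb"))["frame"];cv2.imwrite("pics/sc1.png",cv2.resize(f[165:265,145:335],None,fx=4.2,fy=4.2,interpolation=cv2.INTER_CUBIC))
f=pickle.load(open("side.pkl","rb"))["frame"];cv2.imwrite("pics/si1.png",cv2.resize(f[160:265,220:360],None,fx=5.6,fy=5.6,interpolation=cv2.INTER_CUBIC))
E
```

```text
(no output)
```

View pics/sc1.png

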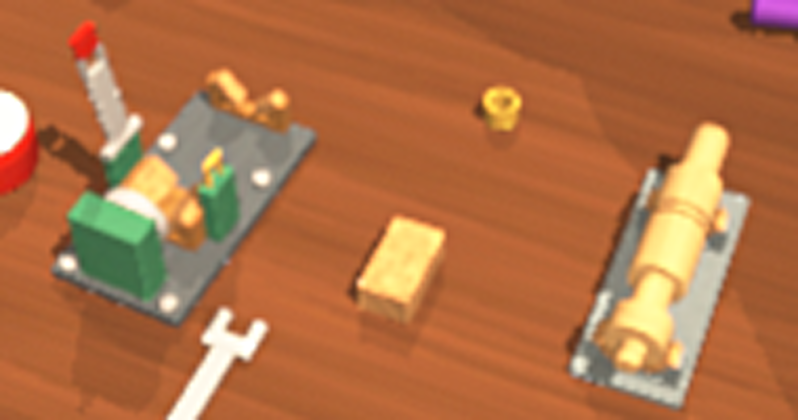

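View pics/si1.png

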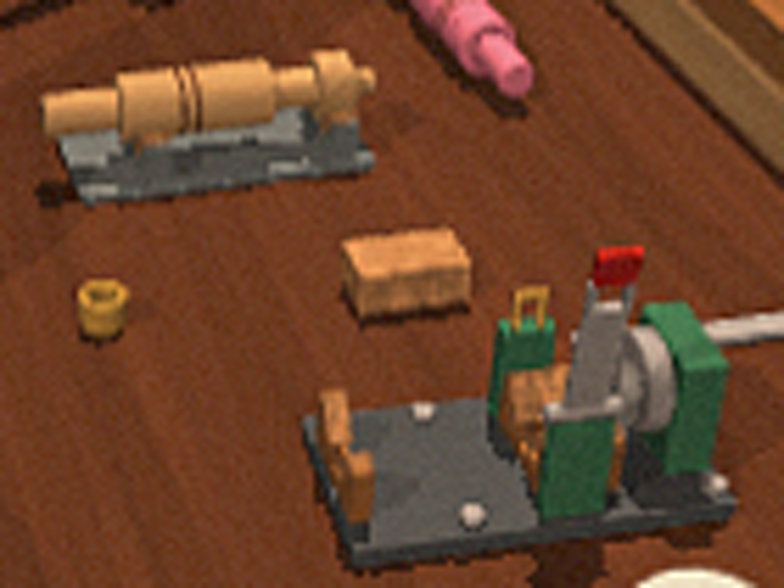

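```bash
cat >h.py <<'E'
import numpy as np,cv2,pickle
from scipy.spatial.transform import Rotation as Ro
from scipy.optimize import least_squares
def ray(f,px,T=None):
    K=f["mtx"]; p=np.array([(px[0]-K[0,2])/K[0,0],(px[1]-K[1,2])/K[1,1]])
    q=p.copy()
    for _ in range(20): q=p/(1+f["k1"]*(q@q))
    d=np.array([*q,1.])
    if T is None: return -f["R"].T@f["t"],f["R"].T@d
    return T[:3,3],T[:3,:3]@d
def onz(f,px,z,T=None):
    c,d=ray(f,px,T); return c+d*(z-c[2])/d[2]
def tri(rs):
    A=sum(np.eye(3)-np.outer(d,d)/(d@d) for c,d in rs); b=sum((np.eye(3)-np.outer(d,d)/(d@d))@c for c,d in rs)
    return np.linalg.solve(A,b)
def proj(f,X,T=None):
    if T is None: p=f["R"]@X+f["t"]
    else: p=T[:3,:3].T@(X-T[:3,3])
    q=p[:2]/p[2]; q=q*(1+f["k1"]*(q@q)); return f["mtx"][[0,1],[0,1]]*q+f["mtx"][:2,2]
def fit2(P,Q): # model->world 2D, returns x,y,yaw
    P,Q=np.array(P,float),np.array(Q,float); p,q=P.mean(0),Q.mean(0); a,b=P-p,Q-q
    y=np.arctan2((a[:,0]*b[:,1]-a[:,1]*b[:,0]).sum(),(a*b).sum()); R=np.array([[np.cos(y),-np.sin(y)],[np.sin(y),np.cos(y)]])
    t=q-R@p; return t,y,np.linalg.norm(P@R.T+t-Q,axis=1)
def toolT(s,M):
    T=np.eye(4);T[:3,:3]=Ro.from_euler('xyz',s["tool_rot"]).as_matrix();T[:3,3]=s["position"];return T@M
E
python3 - <<'E'
from h import *
S=pickle.load(open("scene.pkl","rb"));D=pickle.load(open("side.pkl","rb"))
cs=lambda u,v:((u+.5)/4.2-.5+145,(v+.5)/4.2-.5+165)
cd=lambda u,v:((u+.5)/5.6-.5+220,(v+.5)/5.6-.5+160)
np.set_printoptions(precision=4,suppress=True)
pr=[((200,95),(-28,-55)),((316,133),(-28,55)),((180,318),(177,55)),((55,268),(177,-55))]
print("scene",fit2([np.array(m)/1000 for _,m in pr],[onz(S,cs(*p),.012)[:2] for p,_ in pr]))
pd=[((305,420),(-28,55)),((355,553),(-28,-55)),((733,500),(177,-55))]
print("side",fit2([np.array(m)/1000 for _,m in pd],[onz(D,cd(*p),.012)[:2] for p,_ in pd]))
print("nose",tri([ray(S,cs(630,350)),ray(D,cd(372,80))]),onz(S,cs(630,350),.045),onz(D,cd(372,80),.045))
print("tail",onz(S,cs(712,128),.059),onz(D,cd(47,113),.045))
print("tab",tri([ray(S,cs(86,38)),ray(D,cd(620,265))]))
print("staple",tri([ray(S,cs(213,155)),ray(D,cd(535,290))]))
E
```

```text
scene (array([ 0.5361, -0.1812]), np.float64(-0.04892490262732244), array([0.0063, 0.002 , 0.0048, 0.0029]))
side (array([ 0.537, -0.185]), np.float64(-0.04090773452057506), array([0.0029, 0.0006, 0.0026]))
nose [0.645  0.1715 0.0511] [0.6351 0.1732 0.045 ] [0.6515 0.1753 0.045 ]
tail [0.4275 0.1703 0.059 ] [0.4295 0.1763 0.045 ]
tab [ 0.6218 -0.2432  0.1691]
staple [ 0.6271 -0.1495  0.0928]
```

```bash
cat >>h.py <<'E'
def shift(s,pos,yaw,R=None):
    R0=Ro.from_euler('xyz',s["tool_rot"]); R1=R or Ro.from_euler('xyz',[np.pi,0,yaw])
    return np.round(R0.inv().apply(np.array(pos)-s["position"])*100,2),np.round((R0.inv()*R1).as_rotvec(degrees=True),1)
E
python3 - <<'E'
from h import *
from workcell import bot
s=bot.observe();print(shift(s,[.50,.17,.25],np.pi))
f=bot.grab_frame("wrist");print(f["T_tool_cam"].round(3).tolist(),f["mtx"].tolist(),f["k1"])
S=pickle.load(open("scene.pkl","rb"))
for n,p,z in(("tin",(140,193),.045),("bottlecap",(119,146),.15),("ferr",(264,189),.02),("block",(240,226),.028)): print(n,onz(S,p,z).round(3))
E
```

```text
(array([-37.45, -25.24,  -1.89]), array([ -0.1,  -0. , -26.1]))
[[0.001, -0.957, -0.289, 0.074], [1.0, 0.0, 0.002, 0.0], [-0.001, -0.289, 0.957, -0.142], [0.0, 0.0, 0.0, 1.0]] [[284.71249667210975, 0.0, 254.08659284742146], [0.0, 284.71249667210975, 189.52244302047927], [0.0, 0.0, 1.0]] -0.06923747003463267
tin [ 0.626 -0.356  0.045]
bottlecap [ 0.551 -0.46   0.15 ]
ferr [0.43 0.   0.02]
block [ 0.612 -0.008  0.028]
```

Request:
servo_tool(
  plan=[
    [8.5,-3.7,-2.5,-0.2,0,0,-2.6],
    [8.5,-7.5,-5.0,-0.4,0,0,-5.2],
    [8.5,-11.2,-7.6,-0.6,0,0,-7.8],
    [8.5,-15.0,-10.1,-0.8,0,0,-10.4],
    [8.5,-18.7,-12.6,-0.9,0,0,-13],
    [8.5,-22.5,-15.1,-1.1,0,0,-15.6],
    [8.5,-26.2,-17.7,-1.3,0,0,-18.2],
    [8.5,-30,-20.2,-1.5,0,0,-20.8],
    [8.5,-33.7,-22.7,-1.7,0,0,-23.4],
    [8.5,-37.4,-25.2,-1.9,0,0,-26.1],
  ],
)

```text
clock: 1.15
position: [0.5004, 0.169, 0.2504]
tool_rot: [-3.142, -0.0, -3.139]
force: [-0.3, -0.2, 0.5]
grip_width: 0.0851
finger_force: 0.0
```

```bash
python3 - <<'E'
from h import *
from workcell import bot
s=bot.observe();print(s["position"],s["tool_rot"],s["qpos"].round(2),s["clock"])
f=bot.grab_frame("wrist");f["T"]=toolT(s,f["T_tool_cam"]);pickle.dump(f,open("w1.pkl","wb"));cv2.imwrite("pics/w1.png",cv2.resize(f["frame"],None,fx=1.5,fy=1.5))
E
```

```text
[0.50041053 0.16899242 0.2503878 ] [-3.14155762e+00 -3.29697992e-05 -3.13897217e+00] [-0.42  0.35 -0.02  1.83  0.01  0.96  1.13] 1.15
```

View pics/w1.png

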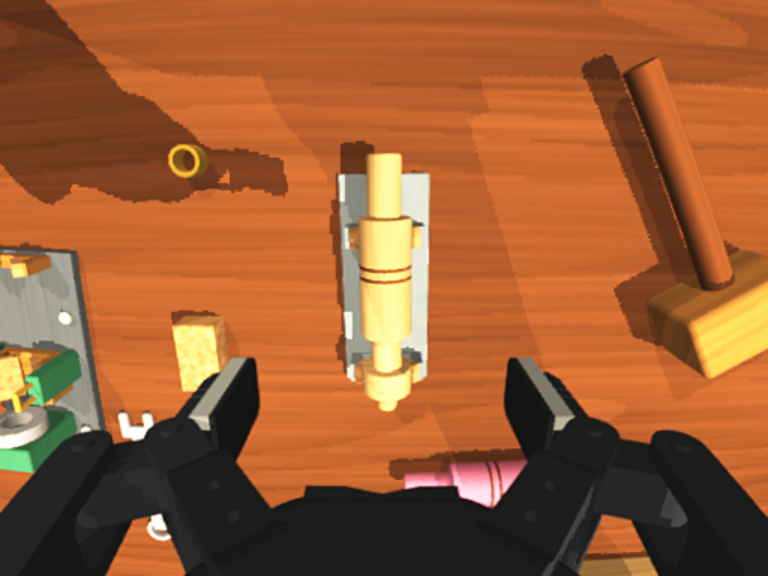

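The light-wood leg lies in the rest with its two dark rings at (386,274) in this 1.5× view. Its tail end is at (384,153) and its nose at (387,407). The pink one is at (460,480) and is avoided.

```bash
python3 - <<'E'
from h import *
from workcell import bot
np.set_printoptions(precision=4,suppress=True)
f=pickle.load(open("w1.pkl","rb"));T=f["T"]
c=lambda u,v:((u+.5)/1.5-.5,(v+.5)/1.5-.5)
for n,p,z in(("tailend top",(384.5,153),.059),("rings",(386,274),.067),("body rear",(385.5,217),.067),("body front",(386,339),.067),("nose",(387.5,408),.045)): print(n,onz(f,c(*p),z,T))
s=bot.observe()
E
```

```text
tailend top [0.4246 0.1718 0.059 ]
rings [0.5165 0.1734 0.067 ]
body rear [0.4716 0.1727 0.067 ]
body front [0.5723 0.1738 0.067 ]
nose [0.6526 0.176  0.045 ]
```

Request:
servo_tool(
  plan=[
    [8.5,-2,0.2,2,0,0,-0.3],
    [8.5,-4,0.45,5,0,0,-0.5],
    [8.5,-4,0.45,9,0,0,-0.5],
    [8.5,-4,0.45,13,0,0,-0.5],
    [8.5,-4,0.45,16,0,0,-0.5],
    [8.5,-4,0.45,18.5,0,0,-0.5],
    [8.5,-4,0.45,20.5,0,0,-0.5],
    [8.5,-4,0.45,21.8,0,0,-0.5],
    [8.5,-4,0.45,22.3,0,0,-0.5],
    [8.5,-4,0.45,22.3,0,0,-0.5],
  ],
)

```text
clock: 2.2
position: [0.5398, 0.1753, 0.0271]
tool_rot: [-3.141, -0.0, -3.132]
force: [-0.0, -0.6, 0.2]
grip_width: 0.085
finger_force: 0.0
```

Request:
servo_tool(
  plan=[
    [3,0,0,0,0,0,0],
    [3,0,0,0,0,0,0],
    [3,0,0,0,0,0,0],
    [3,0,0,0,0,0,0],
    [3,0,0,0,0,0,0],
    [3,0,0,0,0,0,0],
    [3,0,0,0,0,0,0],
    [3,0,0,0,0,0,0],
  ],
  force=50,
)

```text
clock: 3.0
position: [0.5404, 0.1727, 0.0284]
tool_rot: [-3.139, 0.001, -3.134]
force: [-2.0, -15.7, 16.3]
grip_width: 0.0424
finger_force: 48.9
```

Request:
servo_tool(
  plan=[
    [3,0,0,-0.5,0,0,0],
    [3,0,0,-1.5,0,0,0],
    [3,0,0,-3,0,0,0],
    [3,0,0,-5,0,0,0],
    [3,0,0,-8,0,0,0],
    [3,0,0,-11,0,0,0],
    [3,0,0,-14,0,0,0],
    [3,0,0,-17,0,0,0],
    [3,0,0,-18,0,0,0],
    [3,0,0,-18,0,0,0],
  ],
  force=60,
)

```text
clock: 4.0
position: [0.5403, 0.1756, 0.209]
tool_rot: [3.14, 0.003, -3.132]
force: [0.0, 0.3, -3.4]
grip_width: 0.0422
finger_force: 61.3
```

```bash
python3 - <<'E'
from h import *
from workcell import bot
s=bot.observe();print(s)
for n in("wrist","side"):
    f=bot.grab_frame(n)
    if n=="wrist": f["T"]=toolT(s,f["T_tool_cam"])
    pickle.dump(f,open(n+"2.pkl","wb"))
    g=f["frame"]
    cv2.imwrite("pics/"+n+"2.png",cv2.resize(g,None,fx=1.5,fy=1.5) if n=="wrist" else cv2.resize(g[90:265,200:400],None,fx=3.4,fy=3.4))
print(shift(s,[.552,-.184,.25],np.pi-.045))
E
```

```text
{'clock': 4.0, 'qpos': array([-0.40638827,  0.45483928, -0.01669851,  1.77919123,  0.00925788,
        0.90475237,  1.15325149]), 'qd': array([ 0.00014253,  0.0465575 , -0.00168252,  0.03604209,  0.0028216 ,
       -0.03296053, -0.00093989]), 'joint_efforts': array([ 2.38957984e-02, -8.83732152e+01,  2.26198979e+00, -3.67011952e+01,
       -1.94329483e-02,  9.13707186e-01,  2.78137391e-02]), 'position': array([0.540285  , 0.17563722, 0.20903439]), 'tool_rot': array([ 3.14038581e+00,  2.62165895e-03, -3.13205046e+00]), 'force': array([ 0.01147168,  0.29772824, -3.36145547]), 'moment': array([0.01545417, 0.0364256 , 0.00851617]), 'finger_force': 61.2764310836792, 'grip_width': 0.04223711170106598}
(array([ -0.84, -35.97,  -4.14]), array([0.1, 0.1, 3.1]))
```

View pics/wrist2.png

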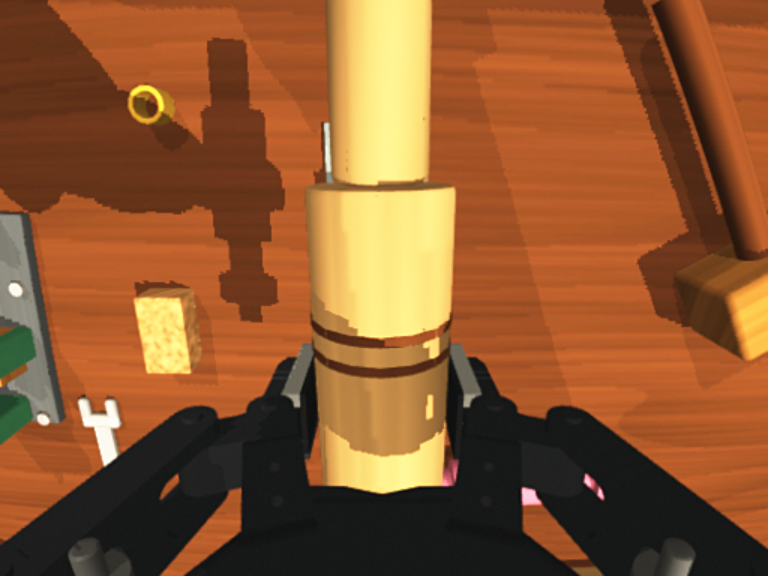

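View pics/side2.png

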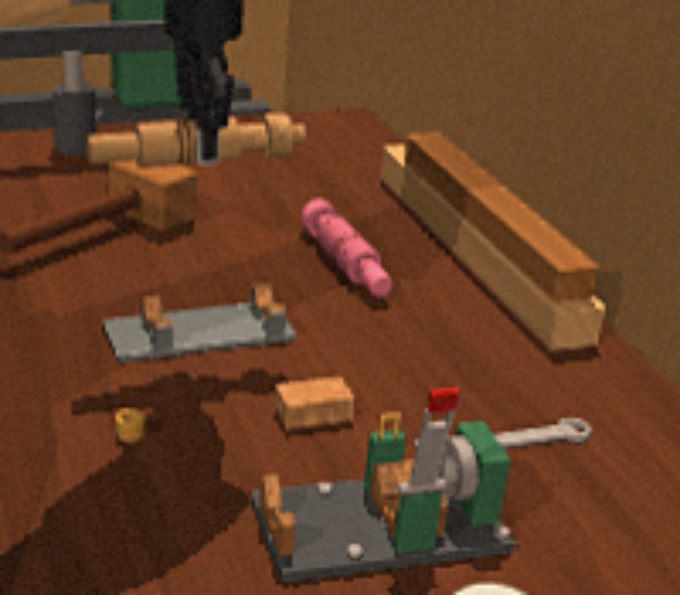

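The leg is held clear of its rest, with its tail at (92,148) and nose at (303,131) in this crop. The saddles and cup of the cradle are unobstructed.

```bash
python3 - <<'E'
from h import *
np.set_printoptions(precision=4,suppress=True)
D=pickle.load(open("side2.pkl","rb"))
c=lambda u,v:((u+.5)/3.4-.5+200,(v+.5)/3.4-.5+90)
for p in((92,148),(303,131)):
    o,d=ray(D,c(*p)); print(o+d*(.1756-o[1])/d[1])
f=pickle.load(open("wrist2.pkl","rb"));T=f["T"]
w=lambda u,v:((u+.5)/1.5-.5,(v+.5)/1.5-.5)
A=.209+.018
for n,p,z in(("rings",(382,352),A+.022),("body rear",(381,187),A+.022),("tail c",(379.5,20),A+.014),("tail l",(328,20),A),("tail r",(431,20),A),("body l",(307,200),A),("body r",(455,200),A)): print(n,onz(f,w(*p),z,T))
E
```

```text
[0.429  0.1756 0.225 ]
[0.6501 0.1756 0.2271]
rings [0.5158 0.1759 0.249 ]
body rear [0.4736 0.1752 0.249 ]
tail c [0.436  0.1744 0.241 ]
tail l [0.4322 0.161  0.227 ]
tail r [0.4319 0.1878 0.227 ]
body l [0.479  0.1541 0.227 ]
body r [0.4785 0.1964 0.227 ]
```

Request:
servo_tool(
  plan=[
    [3,0,-2,-1,0,0,0.3],
    [3,-0.1,-6,-2.5,0,0,0.7],
    [3,-0.2,-10.5,-4.1,0,0,1],
    [3,-0.3,-15,-4.1,0,0,1.4],
    [3,-0.4,-19.5,-4.1,0,0,1.8],
    [3,-0.5,-24,-4.1,0,0,2.2],
    [3,-0.6,-28.5,-4.1,0,0,2.6],
    [3,-0.6,-32.5,-4.1,0,0,3.1],
    [3,-0.6,-35,-4.1,0,0,3.1],
    [3,-0.6,-36,-4.1,0,0,3.1],
  ],
)

```text
clock: 5.1
position: [0.5481, -0.1875, 0.2466]
tool_rot: [-3.141, -0.003, 3.094]
force: [-0.3, 0.8, -3.2]
grip_width: 0.0423
finger_force: 61.5
```

```bash
python3 - <<'E'
from h import *
from workcell import bot
s=bot.observe();print(s["position"],s["tool_rot"],s["qpos"].round(2),s["clock"],s["qd"].round(3))
f=bot.grab_frame("wrist");f["T"]=toolT(s,f["T_tool_cam"]);pickle.dump(f,open("w3.pkl","wb"));cv2.imwrite("pics/w3.png",cv2.resize(f["frame"],None,fx=1.5,fy=1.5))
E
```

```text
[ 0.54812186 -0.18749036  0.24662217] [-3.14098874e+00 -2.64297680e-03  3.09363770e+00] [ 0.16  0.44  0.1   1.71 -0.05  1.    1.79] 5.1 [ 0.116  0.043 -0.009 -0.07  -0.02   0.031  0.147]
```

View pics/w3.png

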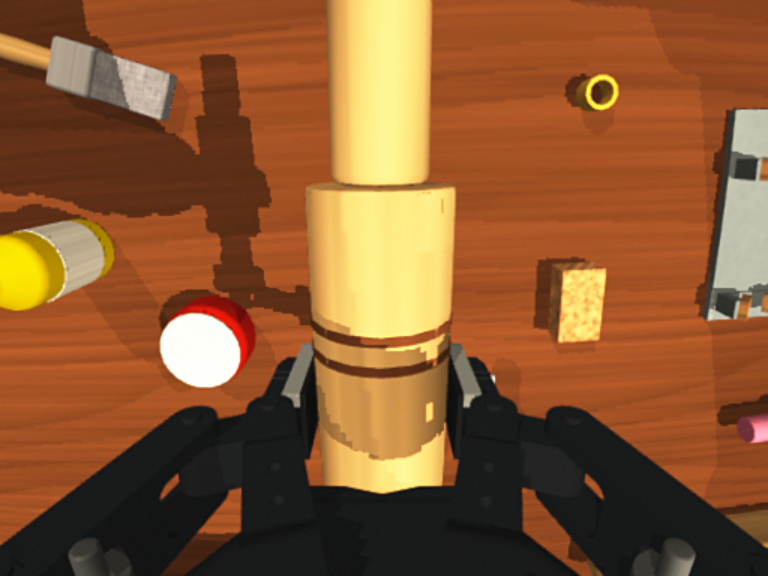

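This view shows the held leg and the bystanders. The cradle is hidden under the gripper, so I refine its pose from the earlier views.

```bash
python3 - <<'E'
from h import *
from workcell import bot
np.set_printoptions(precision=4,suppress=True)
f=pickle.load(open("w1.pkl","rb"));T=f["T"]
w=lambda u,v:((u+.5)/1.5-.5,(v+.5)/1.5-.5)
print("corner(-28,55)",onz(f,w(77,250),.012,T),"edge far",onz(f,w(103,425),.012,T))
print("staple",onz(f,w(17,402),.091,T))
# pixel-level: yellow staple in w1, red tab in scene/side
hsv=cv2.cvtColor(f["frame"],cv2.COLOR_BGR2HSV)
m=cv2.inRange(hsv,(22,150,120),(32,255,255));n,l,st,ce=cv2.connectedComponentsWithStats(m)
print([(st[i].tolist()) for i in range(1,n) if st[i,0]<60 and st[i,4]>3])
r=[]
for nm in("scene","side"):
    g=pickle.load(open(nm+"2.pkl" if nm=="side" else nm+".pkl","rb"));h=cv2.cvtColor(g["frame"],cv2.COLOR_BGR2HSV)
    m=cv2.inRange(h,(0,180,110),(4,255,255))|cv2.inRange(h,(175,180,110),(180,255,255));n,l,st,ce=cv2.connectedComponentsWithStats(m)
    for i in range(1,n):
        if st[i,4]>8: print(nm,st[i],ce[i])
s=bot.observe();print(s["position"],s["tool_rot"])
E
```

```text
corner(-28,55) [ 0.5087 -0.1169  0.012 ] edge far [ 0.7011 -0.1299  0.012 ]
staple [ 0.6246 -0.1438  0.091 ]
[[1, 171, 7, 3, 14], [15, 177, 3, 7, 12], [15, 236, 5, 3, 11], [8, 262, 6, 13, 46]]
scene [114 141  10   8  56] [118.4821 144.6429]
scene [162 171   6   8  33] [164.6364 174.6364]
scene [128 194  26  18 204] [142.3922 205.0539]
side [326 204   9   7  39] [329.8718 206.8718]
side [329 270  30  24 289] [343.1765 283.5606]
[ 0.5482 -0.1876  0.2468] [-3.1408 -0.0024  3.0938]
```

Request:
servo_tool(
  plan=[
    [3,-0.15,0.4,1,0,0,0],
    [3,-0.15,0.4,4,0,0,0],
    [3,-0.15,0.4,8,0,0,0],
    [3,-0.15,0.4,11.5,0,0,0],
    [3,-0.15,0.4,14.5,0,0,0],
    [3,-0.15,0.4,16.5,0,0,0],
    [3,-0.15,0.4,18,0,0,0],
    [3,-0.15,0.4,19,0,0,0],
    [3,-0.15,0.4,19.6,0,0,0],
    [3,-0.15,0.4,19.6,0,0,0],
  ],
)

```text
clock: 6.15
position: [0.5509, -0.1803, 0.052]
tool_rot: [3.141, -0.0, 3.097]
force: [-0.8, -0.5, -2.6]
grip_width: 0.0425
finger_force: 61.6
```

```bash
python3 - <<'E'
from h import *
from workcell import bot
s=bot.observe();print(s["position"],s["tool_rot"],s["force"])
for n in("scene","side"):
    f=bot.grab_frame(n);pickle.dump(f,open(n+"4.pkl","wb"))
a=pickle.load(open("scene4.pkl","rb"))["frame"][150:270,130:280];b=pickle.load(open("side4.pkl","rb"))["frame"][165:285,230:380]
cv2.imwrite("pics/c4.png",np.vstack([cv2.resize(x,(375*2,300),interpolation=cv2.INTER_CUBIC) if 0 else cv2.resize(x,(370,296),interpolation=cv2.INTER_CUBIC) for x in(a,b)]))
E
```

```text
[ 0.55088833 -0.18033683  0.05200182] [ 3.14141475e+00 -3.16878810e-04  3.09718548e+00] [-0.80024582 -0.46725448 -2.59956222]
```

View pics/c4.png

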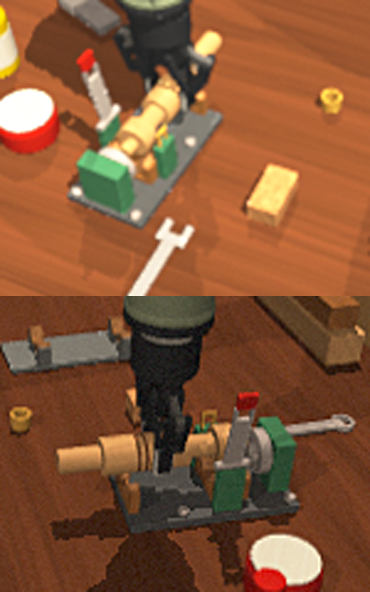

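The leg hovers over both saddles, short of the cup: top half (150,120), bottom half (200,445). The strap stands clear, with its tab at (247,400).

Request:
servo_tool(
  plan=[
    [3,0.1,-0.3,0.2,0,0,0],
    [3,0.1,-0.3,0.5,0,0,0],
    [3,0.1,-0.3,0.7,0,0,0],
    [3,0.1,-0.3,0.9,0,0,0],
    [3,0.1,-0.3,1.1,0,0,0],
    [3,0.1,-0.3,1.2,0,0,0],
    [3,0.1,-0.3,1.2,0,0,0],
  ],
)

```text
clock: 6.95
position: [0.5498, -0.1837, 0.0402]
tool_rot: [-3.142, -0.0, 3.097]
force: [-0.3, -0.4, -1.6]
grip_width: 0.0423
finger_force: 61.6
```

Request:
servo_tool(
  plan=[
    [3,0,0,0.1,0,0,0],
    [3,0,0,0.2,0,0,0],
    [3,0,0,0.25,0,0,0],
    [3,0,0,0.25,0,0,0],
  ],
)

```text
clock: 7.35
position: [0.55, -0.1841, 0.0389]
tool_rot: [-3.141, 0.001, 3.096]
force: [-6.6, -0.5, 19.2]
grip_width: 0.0423
finger_force: 64.0
```

Request:
servo_tool(
  plan=[
    [6.5,0,0,0,0,0,0],
    [6.5,0,0,0,0,0,0],
    [6.5,0,0,0,0,0,0],
    [6.5,0,0,0,0,0,0],
    [6.5,0,0,-1,0,0,0],
    [6.5,0,0,-4,0,0,0],
    [6.5,0,0,-8,0,0,0],
    [6.5,2,0,-12,0,0,0],
    [6.5,6,0,-16,0,0,0],
    [6.5,9,0,-17,0,0,0],
  ],
)

```text
clock: 8.35
position: [0.4596, -0.1799, 0.2111]
tool_rot: [-3.141, 0.004, 3.097]
force: [-1.3, -0.9, -0.4]
grip_width: 0.0648
finger_force: 0.0
```

```bash
python3 - <<'E'
from h import *
from workcell import bot
s=bot.observe();print(s["position"],s["tool_rot"],s["force"],s["qd"].round(3),s["clock"])
f=bot.grab_frame("wrist");f["T"]=toolT(s,f["T_tool_cam"]);pickle.dump(f,open("w5.pkl","wb"));cv2.imwrite("pics/w5.png",cv2.resize(f["frame"],None,fx=1.5,fy=1.5))
E
```

```text
[ 0.4596211  -0.17988085  0.21105657] [-3.14077877  0.00393067  3.09690755] [-1.27623789 -0.91478602 -0.39885111] [ 0.083 -0.675  0.036  0.694  0.057 -0.001  0.098] 8.35
```

View pics/w5.png

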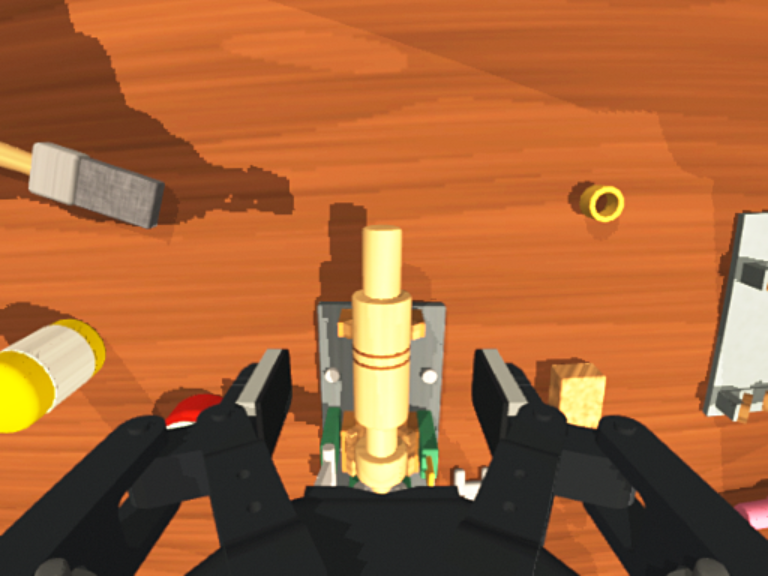

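The leg sits in both saddles. In this view the tail end is at (382,227), the body's rear edge at (382,292), the rings at (382,355), and the head at (382,465), short of the cup.

```bash
python3 - <<'E'
from h import *
from workcell import bot
np.set_printoptions(precision=4,suppress=True)
f=pickle.load(open("w5.pkl","rb"))
s=bot.observe();print(s["position"],s["tool_rot"],s["qd"].round(3))
g=bot.grab_frame("wrist");g["T"]=toolT(s,g["T_tool_cam"]);pickle.dump(g,open("w6.pkl","wb"))
w=lambda u,v:((u+.5)/1.5-.5,(v+.5)/1.5-.5)
for n,p,z in(("tailend",(382,227),.069),("rear",(382,291),.077),("rings",(382,357),.077),("front",(382,427),.077),("platecorner L",(317,304),.012),("plate R",(445,303),.012)): print(n,onz(f,w(*p),z,f["T"]))
# settled frame: leg mask row-wise extents
h=cv2.cvtColor(g["frame"],cv2.COLOR_BGR2HSV);m=cv2.inRange(h,(14,60,150),(28,190,255))
n,l,st,ce=cv2.connectedComponentsWithStats(m);
for i in range(1,n):
    if st[i,4]>400: print(st[i],ce[i])
i=[i for i in range(1,n) if st[i,0]<254<st[i,0]+st[i,2] and st[i,4]>1000][0]
for v in range(st[i,1],st[i,1]+st[i,3],8):
    u=np.where(l[v]==i)[0]; c=(u[0]+u[-1])/2; R=len(u); print(v,u[0],u[-1],onz(g,(c,v),.065,g["T"])[:2])
E
```

```text
[ 0.4548 -0.1804  0.2119] [-3.1408  0.002   3.0947] [-0.001  0.089 -0.003 -0.073 -0.011 -0.023 -0.015]
tailend [ 0.4324 -0.1777  0.069 ]
rear [ 0.4746 -0.1796  0.077 ]
rings [ 0.524  -0.1817  0.077 ]
front [ 0.5829 -0.1843  0.077 ]
platecorner L [ 0.5048 -0.2359  0.012 ]
plate R [ 0.5086 -0.1276  0.012 ]
[ 226  154   59  174 3546] [252.0161 248.7606]
[368 245  36  37 681] [386.0103 260.3598]
154 249 258 [ 0.4309 -0.1793]
162 242 268 [ 0.4393 -0.1782]
170 242 268 [ 0.4477 -0.1785]
178 242 267 [ 0.4563 -0.1794]
186 242 267 [ 0.465  -0.1798]
194 242 267 [ 0.4738 -0.1802]
202 235 274 [ 0.4828 -0.1807]
210 235 274 [ 0.492  -0.1811]
218 231 274 [ 0.5012 -0.1837]
226 227 283 [ 0.5109 -0.1814]
234 236 273 [ 0.5206 -0.1824]
242 237 272 [ 0.5305 -0.1828]
250 236 273 [ 0.5406 -0.1833]
258 236 273 [ 0.5509 -0.1838]
266 237 273 [ 0.5615 -0.1837]
274 237 272 [ 0.5722 -0.1847]
282 237 272 [ 0.5833 -0.1852]
290 232 272 [ 0.5944 -0.1887]
298 229 279 [ 0.6061 -0.1869]
306 229 279 [ 0.618  -0.1874]
314 229 279 [ 0.6301 -0.188 ]
322 240 269 [ 0.6426 -0.1879]
```

Request:
servo_tool(
  plan=[
    [6.5,0.3,0.15,2,0,0,0],
    [6.5,0.3,0.15,5,0,0,0],
    [6.5,0.3,0.15,9,0,0,0],
    [6.5,0.3,0.15,12,0,0,0],
    [6.5,0.3,0.15,14.5,0,0,0],
    [6.5,0.3,0.15,16,0,0,0],
    [6.5,0.3,0.15,17,0,0,0],
    [6.5,0.3,0.15,17.5,0,0,0],
    [6.5,0.3,0.15,17.5,0,0,0],
    [6.5,0.3,0.15,17.5,0,0,0],
  ],
)

```text
clock: 9.45
position: [0.4573, -0.1781, 0.0335]
tool_rot: [-3.141, 0.001, 3.097]
force: [0.1, 0.4, 0.2]
grip_width: 0.065
finger_force: 0.0
```

Request:
servo_tool(
  plan=[
    [1.5,0,0,0,0,0,0],
    [1.5,0,0,0,0,0,0],
    [1.5,0,0,0,0,0,0],
    [1.5,0,0,0,0,0,0],
    [1.5,0,0,0,0,0,0],
    [1.5,0,0,0,0,0,0],
    [1.5,0,0,0,0,0,0],
  ],
  force=40,
)

```text
clock: 10.15
position: [0.457, -0.1783, 0.0329]
tool_rot: [-3.141, 0.0, 3.097]
force: [-0.1, -5.4, 2.9]
grip_width: 0.0268
finger_force: 39.4
```

Request:
servo_tool(
  plan=[
    [1.5,-0.3,0,0,0,0,0],
    [1.5,-0.6,0,0,0,0,0],
    [1.5,-0.9,0,0,0,0,0],
    [1.5,-1.2,0,0,0,0,0],
    [1.5,-1.5,0,0,0,0,0],
    [1.5,-1.7,0,0,0,0,0],
    [1.5,-1.9,0,0,0,0,0],
    [1.5,-1.9,0,0,0,0,0],
  ],
)

```text
clock: 10.95
position: [0.4735, -0.1799, 0.0326]
tool_rot: [-3.141, -0.004, 3.095]
force: [-13.0, -9.6, 11.2]
grip_width: 0.0271
finger_force: 39.5
```

Request:
servo_tool(
  plan=[
    [1.5,-0.1,0,0,0,0,0],
    [1.5,-0.2,0,0,0,0,0],
    [1.5,-0.3,0,0,0,0,0],
    [1.5,-0.4,0,0,0,0,0],
    [1.5,-0.4,0,0,0,0,0],
  ],
)

```text
clock: 11.45
position: [0.4766, -0.1802, 0.0325]
tool_rot: [-3.141, -0.006, 3.095]
force: [-18.8, -10.0, 14.6]
grip_width: 0.0269
finger_force: 39.7
```

```bash
cat >leg.py <<'E'
from h import *
from workcell import bot
np.set_printoptions(precision=4,suppress=True)
s=bot.observe();g=bot.grab_frame("wrist");T=toolT(s,g["T_tool_cam"]);g["T"]=T;pickle.dump(g,open("wl.pkl","wb"))
print(s["position"],s["tool_rot"],s["force"],s["moment"],s["clock"])
ex=np.array([np.cos(.05),-np.sin(.05),0]);O=np.array([.536,-.183,0])
hsv=cv2.cvtColor(g["frame"],cv2.COLOR_BGR2HSV)
# profile along leg's top line (z=77 mm), median over +-6 mm
xs=np.arange(-.14,.10,.001)
P=[]
for x in xs:
    a=[]
    for y in np.arange(-.006,.0061,.002):
        p=O+x*ex+y*np.array([-ex[1],ex[0],0])+[0,0,.077-abs(y)*.14]; u,v=np.round(proj(g,p,T)).astype(int)
        if 0<=u<512 and 0<=v<384: a.append(hsv[v,u])
    P.append(np.median(a,0) if a else [0,0,0])
for x,p in zip(xs,P): print(round(x*1000),int(p[0]),int(p[1]),int(p[2]),end=" | ")
E
python3 leg.py
```

```text
[ 0.4766 -0.1802  0.0325] [-3.1411 -0.0057  3.0948] [-18.7621  -9.9892  14.5746] [-2.0765  3.4783 -0.2629] 11.45
-140 11 192 219 | -139 11 193 219 | -138 11 187 230 | -137 12 189 232 | -136 12 187 230 | -135 12 188 230 | -134 12 187 230 | -133 12 188 230 | -132 12 188 229 | -131 11 191 228 | -130 11 192 222 | -129 11 190 213 | -128 11 193 208 | -127 11 192 216 | -126 12 194 223 | -125 12 192 225 | -124 12 194 223 | -123 12 194 223 | -122 12 193 223 | -121 11 192 224 | -120 12 194 223 | -119 12 193 223 | -118 12 193 222 | -117 12 193 223 | -116 12 194 222 | -115 12 193 220 | -114 11 191 216 | -113 11 188 228 | -112 12 190 235 | -111 12 190 235 | -110 12 188 230 | -109 11 188 138 | -108 11 188 138 | -107 10 186 143 | -106 10 186 145 | -105 11 189 148 | -104 11 187 143 | -103 11 188 139 | -102 11 188 139 | -101 11 187 142 | -100 11 192 140 | -99 11 188 138 | -98 11 190 138 | -97 11 187 139 | -96 10 187 139 | -95 16 160 209 | -94 17 155 212 | -93 17 156 212 | -92 17 157 215 | -91 17 156 219 | -90 17 154 222 | -89 17 155 227 | -88 18 150 240 | -87 24 127 254 | -86 23 132 252 | -85 22 135 
[... 1698 characters left out ...]
0 0 0 | 37 0 0 0 | 38 0 0 0 | 39 0 0 0 | 40 0 0 0 | 41 0 0 0 | 42 0 0 0 | 43 0 0 0 | 44 0 0 0 | 45 0 0 0 | 46 0 0 0 | 47 0 0 0 | 48 0 0 0 | 49 0 0 0 | 50 0 0 0 | 51 0 0 0 | 52 0 0 0 | 53 0 0 0 | 54 0 0 0 | 55 0 0 0 | 56 0 0 0 | 57 0 0 0 | 58 0 0 0 | 59 0 0 0 | 60 0 0 0 | 61 0 0 0 | 62 0 0 0 | 63 0 0 0 | 64 0 0 0 | 65 0 0 0 | 66 0 0 0 | 67 0 0 0 | 68 0 0 0 | 69 0 0 0 | 70 0 0 0 | 71 0 0 0 | 72 0 0 0 | 73 0 0 0 | 74 0 0 0 | 75 0 0 0 | 76 0 0 0 | 77 0 0 0 | 78 0 0 0 | 79 0 0 0 | 80 0 0 0 | 81 0 0 0 | 82 0 0 0 | 83 0 0 0 | 84 0 0 0 | 85 0 0 0 | 86 0 0 0 | 87 0 0 0 | 88 0 0 0 | 89 0 0 0 | 90 0 0 0 | 91 0 0 0 | 92 0 0 0 | 93 0 0 0 | 94 0 0 0 | 95 0 0 0 | 96 0 0 0 | 97 0 0 0 | 98 0 0 0 | 99 0 0 0 |
```

Request:
servo_tool(
  plan=[
    [1.5,0,-0.1,-0.1,0,0,0],
    [1.5,0,-0.15,-0.2,0,0,0],
    [1.5,0,-0.15,-0.25,0,0,0],
    [1.5,0,-0.15,-0.25,0,0,0],
  ],
)

```text
clock: 11.9
position: [0.4798, -0.1801, 0.0351]
tool_rot: [3.141, -0.0, 3.097]
force: [-0.5, 0.1, -2.3]
grip_width: 0.0269
finger_force: 39.4
```

Request:
servo_tool(
  plan=[
    [1.5,-0.1,0,0,0,0,0],
    [1.5,-0.2,0,0,0,0,0],
    [1.5,-0.3,0,0,0,0,0],
    [1.5,-0.3,0,0,0,0,0],
  ],
)

```text
clock: 12.3
position: [0.4806, -0.1803, 0.0346]
tool_rot: [3.141, -0.005, 3.097]
force: [-11.1, -0.0, -1.8]
grip_width: 0.0269
finger_force: 39.4
```

Request:
servo_tool(
  plan=[
    [1.5,-0.1,0,0,0,0,0],
    [1.5,-0.2,0,0,0,0,0],
    [1.5,-0.3,0,0,0,0,0],
    [1.5,-0.3,0,0,0,0,0],
  ],
)

```text
clock: 12.7
position: [0.4806, -0.1805, 0.0341]
tool_rot: [3.14, -0.01, 3.096]
force: [-26.4, -0.0, 5.3]
grip_width: 0.0265
finger_force: 40.1
```

Request:
servo_tool(
  plan=[
    [1.5,0.2,0,0,0,0,0],
    [1.5,0.4,0,0,0,0,0],
    [6,0.4,0,0,0,0,0],
    [6,0.4,0,0,0,0,0],
    [6,0.4,0,0,0,0,0],
    [6,0.4,0,0,0,0,0],
    [6,0.4,0,-2,0,0,0],
    [6,0.4,0,-6,0,0,0],
    [6,0.4,0,-11,0,0,0],
    [6,0.4,0,-16,0,0,0],
  ],
)

```text
clock: 13.7
position: [0.4815, -0.1805, 0.1971]
tool_rot: [3.142, -0.001, 3.097]
force: [1.5, -0.6, 0.9]
grip_width: 0.0603
finger_force: 0.0
```

Request:
servo_tool(
  plan=[
    [6,2,0,-2,0,0,0],
    [6,2.8,0,-2,0,0,0],
    [6,2.8,0,-2,0,0,0],
    [6,2.8,0,-2,0,0,0],
  ],
)

```text
clock: 14.1
position: [0.4539, -0.1792, 0.2145]
tool_rot: [3.141, -0.001, 3.097]
force: [-0.2, -0.2, 0.4]
grip_width: 0.06
finger_force: 0.0
```

```bash
python3 - <<'E'
from h import *
from workcell import bot
np.set_printoptions(precision=4,suppress=True)
s=bot.observe();print(s["position"],s["tool_rot"],s["qd"].round(2),s["clock"])
g=bot.grab_frame("wrist");g["T"]=toolT(s,g["T_tool_cam"]);pickle.dump(g,open("w7.pkl","wb"))
for nm in("w6.pkl","w7.pkl"):
    f=pickle.load(open(nm,"rb"));h=cv2.cvtColor(f["frame"],cv2.COLOR_BGR2HSV);m=cv2.inRange(h,(14,60,150),(28,190,255))
    n,l,st,ce=cv2.connectedComponentsWithStats(m)
    i=[i for i in range(1,n) if st[i,0]<254<st[i,0]+st[i,2] and st[i,4]>1000][0]
    c=[];v0=st[i,1]
    print(nm,"tail end",onz(f,(254,v0),.069,f["T"]))
    for v in range(v0+8,v0+80,1):
        u=np.where(l[v]==i)[0]; c.append((v,u[0],u[-1]))
    wd=np.array([(a[2]-a[1]) for a in c]);j=np.where(wd>wd[2]*1.3)[0][0]
    print("body rear edge",onz(f,(254,c[j][0]),.062,f["T"]),c[j])
    V=h[:,:,2].astype(int); mid=[int((a[1]+a[2])/2) for a in c]
    col=[int(np.median(V[v,250:259])) for v in range(v0,v0+175)]; 
    dk=[v0+k for k in range(1,170) if col[k]<130 and l[v0+k,240]*0==0][:8];print("dark rows",dk)
    if dk: print("ring",onz(f,(254,dk[0]),.077,f["T"]))
# plate rear edge in both
E
```

```text
[ 0.4539 -0.1792  0.2145] [ 3.1413 -0.001   3.0971] [-0.    0.02 -0.   -0.01  0.    0.    0.  ] 14.1
w6.pkl tail end [ 0.4303 -0.1788  0.069 ]
body rear edge [ 0.4804 -0.1811  0.062 ] (199, np.int64(237), np.int64(272))
dark rows []
w7.pkl tail end [ 0.4514 -0.1785  0.069 ]
body rear edge [ 0.4999 -0.1806  0.062 ] (216, np.int64(235), np.int64(271))
dark rows [np.int32(329), np.int32(330), np.int32(331), np.int32(332), np.int32(333), np.int32(334), np.int32(335), np.int32(336)]
ring [ 0.6432 -0.1868  0.077 ]
```

```bash
python3 - <<'E'
from h import *
np.set_printoptions(precision=4,suppress=True)
ex=np.array([np.cos(.05),-np.sin(.05),0]);ey=np.array([-ex[1],ex[0],0]);O=np.array([.536,-.183,0])
for nm in("w6.pkl","w7.pkl"):
    f=pickle.load(open(nm,"rb"));h=cv2.cvtColor(f["frame"],cv2.COLOR_BGR2HSV).astype(float);g=cv2.cvtColor(f["frame"],cv2.COLOR_BGR2LAB).astype(float)
    def prof(xs,ys,z):
        return np.array([np.median([cv2.remap(g.astype(np.float32),*[np.array([[q]],np.float32) for q in proj(f,O+x*ex+y*ey+[0,0,z],f["T"])],cv2.INTER_LINEAR)[0,0] for y in ys],0) for x in xs])
    xs=np.arange(-.045,-.015,.0005)
    for ys in(np.arange(-.052,-.040,.002),np.arange(.040,.052,.002)):
        p=prof(xs,ys,.012);d=np.abs(np.diff(p,axis=0)).sum(1);print(nm,"plate edge",[(round(xs[k]*1e3,1),round(d[k])) for k in np.argsort(-d)[:3]])
    xs=np.arange(-.13,-.06,.0005);p=prof(xs,np.arange(-.005,.0051,.002),.069);d=np.abs(np.diff(p,axis=0)).sum(1);print(" tail",[(round(xs[k]*1e3,1),round(d[k])) for k in np.argsort(-d)[:4]])
    xs=np.arange(-.08,.01,.0005);p=prof(xs,np.arange(-.005,.0051,.002),.077);d=np.abs(np.diff(p,axis=0)).sum(1);print(" body/rings",sorted([(round(xs[k]*1e3,1),round(d[k])) for k in np.argsort(-d)[:8]]))
    xs=np.arange(.03,.13,.0005);p=prof(xs,np.arange(-.005,.0051,.002),.070);d=np.abs(np.diff(p,axis=0)).sum(1);print(" neck",sorted([(round(xs[k]*1e3,1),round(d[k])) for k in np.argsort(-d)[:10]]))
E
```

```text
w6.pkl plate edge [(np.float64(-17.5), 24), (np.float64(-17.0), 21), (np.float64(-18.0), 19)]
w6.pkl plate edge [(np.float64(-33.0), 30), (np.float64(-32.5), 30), (np.float64(-31.5), 24)]
 tail [(np.float64(-102.5), 40), (np.float64(-101.5), 31), (np.float64(-102.0), 29), (np.float64(-103.0), 22)]
 body/rings [(np.float64(-53.0), 49), (np.float64(-52.5), 52), (np.float64(-14.0), 59), (np.float64(-13.5), 58), (np.float64(-11.5), 51), (np.float64(-11.0), 47), (np.float64(-5.5), 45), (np.float64(-5.0), 44)]
 neck [(np.float64(79.5), 30), (np.float64(80.0), 32), (np.float64(80.5), 28), (np.float64(85.5), 28), (np.float64(86.0), 28), (np.float64(86.5), 24), (np.float64(111.5), 46), (np.float64(112.0), 64), (np.float64(112.5), 66), (np.float64(113.0), 42)]
w7.pkl plate edge [(np.float64(-31.5), 26), (np.float64(-32.0), 26), (np.float64(-44.0), 24)]
w7.pkl plate edge [(np.float64(-32.5), 42), (np.float64(-32.0), 41), (np.float64(-28.5), 33)]
 tail [(np.float64(-79.0), 42), (np.float64(-79.5), 35), (np.float64(-78.5), 19), (np.float64(-80.0), 16)]
 body/rings [(np.float64(-34.5), 25), (np.float64(-34.0), 40), (np.float64(-33.5), 33), (np.float64(-30.5), 23), (np.float64(-30.0), 26), (np.float64(-29.5), 37), (np.float64(-29.0), 36), (np.float64(9.0), 38)]
 neck [(np.float64(101.5), 22), (np.float64(102.0), 26), (np.float64(109.0), 20), (np.float64(112.0), 38), (np.float64(112.5), 59), (np.float64(113.0), 64), (np.float64(113.5), 47), (np.float64(114.0), 23), (np.float64(114.5), 23), (np.float64(115.0), 18)]
```

The leg's tail end is at cradle x = -79 mm and the rear of its body at -29 mm, both as they should be when home. Now the strap.

Request:
servo_tool(
  plan=[
    [0,0,-3,0,0,0,0],
    [0,0,-7,0,0,0,0],
    [0,-1,-11,0,0,0,0],
    [0,-4,-11.6,0,0,0,0],
    [0,-8,-11.6,0,0,0,0],
    [0,-12,-11.6,0,0,0,0],
    [0,-15,-11.6,0,0,0,0],
    [0,-17,-11.6,0,0,0,0],
    [0,-17,-11.6,2,0,0,0],
    [0,-17,-11.6,5,0,0,0],
  ],
  force=30,
)

```text
clock: 15.15
position: [0.6198, -0.3028, 0.164]
tool_rot: [-3.141, 0.001, 3.098]
force: [-0.6, 0.9, -0.4]
grip_width: -0.0003
finger_force: 0.0
```

```bash
python3 - <<'E'
from h import *
from workcell import bot
np.set_printoptions(precision=4,suppress=True)
s=bot.observe();print(s["position"],s["tool_rot"],s["grip_width"],s["clock"],s["qpos"].round(2))
S=pickle.load(open("scene4.pkl","rb"));D=pickle.load(open("side4.pkl","rb"))
X=tri([ray(S,(164.64,174.64)),ray(D,(329.87,206.87))])
R=Ro.from_euler('z',-.05).as_matrix();c=R.T@(X-[.536,-.183,0]);print("tab cradle",c,"angle",np.arctan2(c[2]-.073,c[1]+.041))
p=R.T@(s["position"]-[.536,-.183,0]);print("tcp cradle",p)
E
```

```text
[ 0.6198 -0.3028  0.164 ] [-3.1413  0.0006  3.0977] -0.00025383536731229267 15.15 [ 0.3   0.7   0.12  1.48 -0.09  0.97  1.97]
tab cradle [ 0.0898 -0.055   0.1677] angle 1.717871033804921
tcp cradle [ 0.0897 -0.1154  0.164 ]
```

Request:
servo_tool(
  plan=[
    [0,0,0,1.5,0,0,0],
    [0,0,0,2.9,0,0,0],
    [0,0,1.5,2.9,0,0,0],
    [0,0,3,2.9,0,0,0],
    [0,0,4,2.9,0,0,0],
    [0,0,5,2.9,0,0,0],
    [0,0,6,2.9,0,0,0],
    [0,0,7,2.9,0,0,0],
  ],
)

```text
clock: 15.95
position: [0.6225, -0.2321, 0.1378]
tool_rot: [-3.141, 0.002, 3.097]
force: [1.5, -1.1, -0.8]
grip_width: -0.0001
finger_force: 0.6
```

Request:
servo_tool(
  plan=[
    [0,0,1,0,0,0,0],
    [0,0,2,0,0,0,0],
    [0,0,3,0,0,0,0],
    [0,0,4,0,0,0,0],
    [0,0,5,0,0,0,0],
    [0,0,5.6,0,0,0,0],
    [0,0,5.6,0,0,0,0],
  ],
)

```text
clock: 16.65
position: [0.6243, -0.1757, 0.1364]
tool_rot: [3.141, -0.0, 3.098]
force: [0.0, -0.5, 0.0]
grip_width: -0.0001
finger_force: 0.0
```

```bash
cat >tab.py <<'E'
from h import *
from workcell import bot
np.set_printoptions(precision=4,suppress=True)
s=bot.observe();R=Ro.from_euler('z',-.05).as_matrix();print("tcp cradle",R.T@(s["position"]-[.536,-.183,0]),"F",s["force"],s["clock"])
rs=[]
for n in("scene","side"):
    g=bot.grab_frame(n);pickle.dump(g,open(n+"9.pkl","wb"));h=cv2.cvtColor(g["frame"],cv2.COLOR_BGR2HSV)
    m=cv2.inRange(h,(0,180,70),(5,255,255))|cv2.inRange(h,(174,180,70),(180,255,255));k,l,st,ce=cv2.connectedComponentsWithStats(m)
    for i in range(1,k):
        if st[i,4]<=100 and st[i,4]>5:
            print(n,st[i],ce[i],"expect closed",proj(g,R@[.089,.053,.073]+[.536,-.183,0]),"th.75",proj(g,R@[.089,-.041+.094*.73,.073+.094*.68]+[.536,-.183,0]))
E
python3 tab.py
```

```text
tcp cradle [0.0878 0.0117 0.1364] F [ 0.0121 -0.51    0.0411] 16.65
scene [114 141  10   8  63] [118.5397 144.5556] expect closed [199.5678 207.8596] th.75 [189.9439 190.7884]
scene [187 187   6   7  18] [189.4444 189.6667] expect closed [199.5678 207.8596] th.75 [189.9439 190.7884]
```

Request:
servo_tool(
  plan=[
    [0,-0.1,0,0.8,0,0,0],
    [0,-0.1,0,1.6,0,0,0],
    [0,-0.1,0,2.4,0,0,0],
    [0,-0.1,0,3.2,0,0,0],
    [0,-0.1,0,4,0,0,0],
    [0,-0.1,0,4.6,0,0,0],
    [0,-0.1,0,5.1,0,0,0],
    [0,-0.1,0,5.5,0,0,0],
    [0,-0.1,0,5.8,0,0,0],
    [0,-0.1,0,5.8,0,0,0],
  ],
)

```text
clock: 17.75
position: [0.625, -0.177, 0.078]
tool_rot: [-3.142, -0.0, 3.097]
force: [0.1, 0.1, -0.6]
grip_width: -0.0002
finger_force: 0.0
```

Request:
servo_tool(
  plan=[
    [0,0,0,0.1,0,0,0],
    [0,0,0,0.2,0,0,0],
    [0,0,0,0.3,0,0,0],
    [0,0,0,0.4,0,0,0],
    [0,0,0,0.4,0,0,0],
  ],
)

```text
clock: 18.25
position: [0.6254, -0.1771, 0.0758]
tool_rot: [-3.142, 0.001, 3.097]
force: [-7.7, 3.0, 21.4]
grip_width: 0.0004
finger_force: 10.8
```

```bash
python3 tab.py
```

```text
tcp cradle [0.089  0.0103 0.0758] F [-7.7038  3.0019 21.4362] 18.25
scene [114 141  10   8  63] [118.4286 144.5079] expect closed [199.5678 207.8596] th.75 [189.9439 190.7884]
scene [196 205   8   7  37] [199.4324 207.7568] expect closed [199.5678 207.8596] th.75 [189.9439 190.7884]
side [308 211   4   5  12] [309.8333 213.    ] expect closed [311.822  213.7462] th.75 [317.0504 200.0968]
```

Request:
servo_tool(
  plan=[
    [0,0,0,-0.5,0,0,0],
    [0,0,0,-2,0,0,0],
    [0,0,0,-5,0,0,0],
    [0,0,0,-9,0,0,0],
    [0,3,0,-13,0,0,0],
    [0,7,0,-16,0,0,0],
    [0,11,0,-16,0,0,0],
    [0,14,0,-16,0,0,0],
    [0,14,0,-16,0,0,0],
    [0,14,0,-16,0,0,0],
  ],
)

```text
clock: 19.35
position: [0.4855, -0.1709, 0.2355]
tool_rot: [-3.141, 0.002, 3.097]
force: [1.0, 0.3, -0.6]
grip_width: -0.0004
finger_force: 0.0
```

```bash
python3 tab.py; python3 - <<'E'
from h import *
from workcell import bot
s=bot.observe();f=bot.grab_frame("wrist");T=toolT(s,f["T_tool_cam"])
R=Ro.from_euler('z',-.05).as_matrix();O=np.array([.536,-.183,0])
g=cv2.cvtColor(f["frame"],cv2.COLOR_BGR2LAB).astype(np.float32)
xs=np.arange(-.11,-.05,.0005)
p=np.array([np.median([cv2.remap(g,*[np.array([[q]],np.float32) for q in proj(f,R@[x,y,.069]+O,T)],cv2.INTER_LINEAR)[0,0] for y in(-.004,-.002,0,.002,.004)],0) for x in xs])
d=np.abs(np.diff(p,axis=0)).sum(1);print("tail end x",[(xs[k].round(4),d[k].round()) for k in np.argsort(-d)[:3]])
E
```

```text
tcp cradle [-0.051   0.0096  0.2355] F [ 0.9923  0.3458 -0.5962] 19.35
scene [114 141  10   8  63] [118.4286 144.5079] expect closed [199.5678 207.8596] th.75 [189.9439 190.7884]
scene [196 205   8   7  36] [199.5278 207.75  ] expect closed [199.5678 207.8596] th.75 [189.9439 190.7884]
side [308 211   4   5  13] [309.8462 212.8462] expect closed [311.822  213.7462] th.75 [317.0504 200.0968]
side [313 214   3   2   6] [314.  214.5] expect closed [311.822  213.7462] th.75 [317.0504 200.0968]
tail end x [(np.float64(-0.0785), np.float32(39.0)), (np.float64(-0.079), np.float32(32.0)), (np.float64(-0.0795), np.float32(25.0))]
```

The strap is closed and stays so, and the leg is still home at -79 mm. Handing in.

```bash
python3 -c "
from workcell import bot
print(bot.job_done())"
```

```text
the job is handed in; nothing more can be done
None
```

The job is handed in: the leg measured home in the cup, the strap measured closed flat where its slot meets the staple, and the arm was clear of everything at 19.4 s; no verdict came back from the judge.

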